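# Count to the third gap and push the spice box home

## Robot

A 6-joint arm with a two-finger parallel gripper is mounted at the origin on the work surface. World frame = base frame: x ahead of the robot, y to its left, z up, the work surface at z = 0. Lengths are in m, angles in rad, forces in N, time in s.
With the tool pointing down it reaches from about 0.375 to 0.975 m from the base axis. Payload 3.8 kg.
Tool frame: the origin (TCP) lies midway between the tips of the shut fingers; the grasp point (between the pads) lies 19 mm behind it; z points along the fingers, y is the direction in which the jaws open and shut (so a half turn about z gives the same grasp; the last joint's range is limited). The gripper opens to 85 mm and grips with 20 to 120 N. Pads are 22 mm wide; open, the fingers measure 114 mm over their backs; the gripper's body (76 mm by 85 mm) begins 54 mm behind the grasp point. The pads swing forward as they close: fully open they stand 13 mm farther back than shut.
Start: joints at [1.229, 0.264, 1.604, -0, 1.274, -0.037], TCP at [0.203, 0.644, 0.231] pointing down, gripper open.
Joint ranges: [-2.63, 2.63], [-0.94, 2.18], [0.31, 2.57], [-1.31, 4.45], [0, 2.66], [-2.55, 2.55]. Speed limits (rad/s): [2.57, 2.57, 3.14, 3.14, 3.14, 3.14].

## Interface

Orientations are given as a rotation vector (axis times angle).
In Python, from workcell import bot gives the robot as it stands. The module is installed in compiled form; this text tells all that it offers.
- The arm moves only by the tool play_rows, never from a script. Its argument "series" is a list of rows, each an object with "translation": the shift along the tool's x, y, z in m, a list of three; "spin": the turn about the tool's z in units of 5 degrees (1.0 is 5 degrees). In form: [{"translation": [dx, dy, dz], "spin": spin}, ...]. A call has 1 to 5 rows; each row shifts and turns the commanded pose from where the row before left it, along the tool's axes as they then stand; what a row does not reach is not made up. A row lasts 1/10 s, in which the tool goes at most 50 mm and 8.59 degrees, less where a joint would pass 70% of its speed; a pose out of reach is approached as far as the arm can. A call is refused whole if a number of a shift passes 0.05 or a number of a turn 1, either way. A call with a gripper value outside its range is refused whole. "jaw" is the gripper's target within -1 to 1 (fully open at 1, half-way at 0, shut at -1), set as the call begins (left out, the last holds). The fingers move at their own pace and stop on an object; "force" is the grip in N (left out, the last holds). Time passes only in rows, so rows that do not move let the fingers close. It gives the time, the measured TCP pose, the force and the opening at its end, in the units of the state.
- bot.read_state(): the state, without advancing time (a new reading comes with each control period).
- bot.read_camera(name): name is "side" or "top"; returns the picture (400x640x3 uint8, blue, green, red); there is no depth.
- bot.get_calibration(name): a dict with "fov_y" (degrees; the focal length in pixels is half the picture's height over the tangent of half this angle, whatever the lens; pixels are square), "cx", "cy" (the principal point, pixels), "R" (3x3) and "t" (3): a world point X has camera coordinates R X + t. Camera axes: x right, y down, z forward; pixel columns grow to the right and rows downward; lengths in m; the calibration is good to about 2 mm. A picture is of the moment at which its call begins. get_calibration takes no time and is no camera call.
- bot.finish_job(): hands the job in, once; it reports no verdict.
The state is a dict: "time": time; "q": joint angles; "joint_vel": joint speeds; "joint_torque": joint torques, N m; "tool_pos": TCP position; "tcp_rot": TCP orientation; "wrist_force": force on the tool from outside, world axes, zero at the start; "torque": the same for the moment, N m; "width": opening from 0.0 (shut) to 1.0 (fully open).
Only numpy, scipy, OpenCV 4.12 (cv2) and the standard library are available. Lean on these libraries where they do the work, as an engineer would, in place of code of your own. Each camera call takes 0.05 s, during which the arm holds its last target. There are 200 camera calls.

## Task

Count the spice rack's gaps with a fingertip on its front rail, starting from the end where the red timer stands and counting filled and empty gaps alike: touch the rail over the first gap, then the second, then the third, and run no further along it. Then, without picking it up, push the yellow-lidded spice box over the table into that third gap until it is fully home against the back of the rack, and come away. Leave the box alone while counting, and leave the timer, the jar and the two spoons where they are.

Things in the scene. Friction and masses are not known exactly. Their poses are not given: they have to be found in the camera images.
- rack: Wooden spice rack, fixed on the table. Origin: middle of its footprint, at table level. x points away from the robot, into the gaps; y along the rack. Six gaps 48 mm wide, centres at y = 140, 84, 28, -28, -84, -140 mm; 8 mm dividers. Open front at x = -35 mm; no floor: things slide on the table. The two end gaps hold fixed boxes (green, blue lid) out to x = -60 mm, 42 mm high.
- rack_back (a point): Middle of the inner face of the rack's back board, at table level: x = 25 mm, y = 0 of the rack, same axes. The board is 55 mm high and closes all six gaps. A box is fully home when its far end touches this face.
- rail_mid (a point): Middle of the front rail's top face, 60 mm above the table, x = -31 mm, y = 0 of the rack. The rail is a flat fixed strip 16 mm wide lying on the dividers along the whole front; its underside is 52 mm above the table.
- spice_box: White plastic spice box with yellow lid, loose in front of the rack, 85 mm (x) by 38 mm (y) by 42 mm high, about 0.2 kg; slides without springing. Its +x end, with 8 mm rounded corners, points roughly at the rack. Origin: centre of its underside; when fully home it is at x = -17.5 mm of the rack and the near end sticks out 25 mm from the dividers.
- timer: Red kitchen timer with a bar dial, 64 mm across, 40 mm high, loose, standing just beyond one end of the rack. The gaps are counted from this end. Origin: centre of its underside.
- jar: Amber glass jar with steel cap, 52 mm across, 70 mm high, loose, just beyond the rack's other end. Origin: centre of its underside.
- spoon_a: White porcelain soup spoon lying on the table to the +y side in front of the rack, bowl 48 mm across, 18 mm high, handle 22 mm high at most reaching to 105 mm along its -x. Origin: under the bowl's centre.
- spoon_b: White porcelain soup spoon lying on the table to the -y side in front of the rack, bowl 48 mm across, 18 mm high, handle 22 mm high at most reaching to 105 mm along its -x. Origin: under the bowl's centre.
- rail_a: Bare aluminium length of the front rail over the gap at y = +140 mm of the rack: 40 mm along y, 16 mm wide, fixed; 16 mm dark pieces at the same level lie between these lengths. Origin: centre of its top face, 60 mm above the table.
- rail_b: Bare aluminium length of the front rail over the gap at y = +84 mm of the rack: 40 mm along y, 16 mm wide, fixed; 16 mm dark pieces at the same level lie between these lengths. Origin: centre of its top face, 60 mm above the table.
- rail_c: Bare aluminium length of the front rail over the gap at y = +28 mm of the rack: 40 mm along y, 16 mm wide, fixed; 16 mm dark pieces at the same level lie between these lengths. Origin: centre of its top face, 60 mm above the table.
- rail_d: Bare aluminium length of the front rail over the gap at y = -28 mm of the rack: 40 mm along y, 16 mm wide, fixed; 16 mm dark pieces at the same level lie between these lengths. Origin: centre of its top face, 60 mm above the table.
- rail_e: Bare aluminium length of the front rail over the gap at y = -84 mm of the rack: 40 mm along y, 16 mm wide, fixed; 16 mm dark pieces at the same level lie between these lengths. Origin: centre of its top face, 60 mm above the table.
- rail_f: Bare aluminium length of the front rail over the gap at y = -140 mm of the rack: 40 mm along y, 16 mm wide, fixed; 16 mm dark pieces at the same level lie between these lengths. Origin: centre of its top face, 60 mm above the table.
Mind the look-alikes: they are no part of the job. Of the things shaped like the spice_box, the white one is meant.

How it is judged:
On the way, in this order (a step that is already met when the one before it is completed fails the run):
1. a fingertip touches the rail over the first gap from the timer's end, the box not yet moved (((y of timer in the frame of rack above 0 m and contact force between the fingers and rail_a above 0.3 N) or (y of timer in the frame of rack below 0 m and contact force between the fingers and rail_f above 0.3 N)) and distance of spice_box from where it was at the start of the episode below 0.012 m), for 0.04 s.
2. a fingertip touches the rail over the second gap from the timer's end, the box not yet moved (((y of timer in the frame of rack above 0 m and contact force between the fingers and rail_b above 0.3 N) or (y of timer in the frame of rack below 0 m and contact force between the fingers and rail_e above 0.3 N)) and distance of spice_box from where it was at the start of the episode below 0.012 m), for 0.04 s.
3. a fingertip touches the rail over the third gap from the timer's end, the box not yet moved (((y of timer in the frame of rack above 0 m and contact force between the fingers and rail_c above 0.3 N) or (y of timer in the frame of rack below 0 m and contact force between the fingers and rail_d above 0.3 N)) and distance of spice_box from where it was at the start of the episode below 0.012 m), for 0.04 s.
4. the spice box is home in the third gap from the timer (((y of timer in the frame of rack above 0 m and y of spice_box in the frame of rack between 0.021 and 0.035 m) or (y of timer in the frame of rack below 0 m and y of spice_box in the frame of rack between -0.035 and -0.021 m)) and x of spice_box in the frame of rack above -0.0245 m and angle between the x axis of spice_box and the x axis of rack, either way round below 0.2 rad and height (world z) of spice_box below 0.006 m and angle between spice_box's own z axis and vertical below 0.06 rad and linear speed of spice_box below 0.02 m/s), for 0.2 s.
At the end, for the whole second after the job is handed in: The spice box stands flat on the table and still in the third gap from the timer's end, within 7 mm of fully home and 7 mm of the gap's middle, and within 0.2 rad of the rack's direction; timer, jar and spoons are within 25 mm of where they stood (all of step 4 and distance of each of timer, jar, spoon_a, spoon_b from where it was at the start of the episode below 0.025 m); the robot touches nothing.
It fails at once if the spice box is lifted or tipped (height (world z) of spice_box above 0.012 m or angle between spice_box's own z axis and vertical above 0.3 rad).
It fails at once if a finger touches the rail over a gap beyond the third ((y of timer in the frame of rack above 0 m and contact force between the fingers and rail_d above 0.5 N) or (y of timer in the frame of rack above 0 m and contact force between the fingers and rail_e above 0.5 N) or (y of timer in the frame of rack above 0 m and contact force between the fingers and rail_f above 0.5 N) or (y of timer in the frame of rack below 0 m and contact force between the fingers and rail_a above 0.5 N) or (y of timer in the frame of rack below 0 m and contact force between the fingers and rail_b above 0.5 N) or (y of timer in the frame of rack below 0 m and contact force between the fingers and rail_c above 0.5 N)).
It fails at once if timer, jar or a spoon is pushed away, lifted or knocked over (distance of any of timer, jar, spoon_a, spoon_b from where it was at the start of the episode above 0.025 m or angle between any of timer, jar, spoon_a, spoon_b's own z axis and vertical above 0.5 rad).
It also fails if it takes over 72 s, if anything falls off the work surface, if the arm or the gripper's body presses on something with over 40 N, if the wrist force passes 120 N, or if a joint passes its speed limit or range.

## Working session

There is one attempt and no reset: what is moved stays moved. The work goes in short steps, Python scripts to look and compute and a tool call to move; the robot and the scene stay as the last step left them, time stands still between calls to the robot, and variables do not carry over. Pictures are saved under pics/ and viewed, about 8 in all and at most 12, crops included, and the job is handed in when it is done.

Besides the shell and the picture viewer there is one more tool, called by a JSON object that holds its "method" and its "body". play_rows: Moves the arm, as the interface text tells. Its arguments: {"type":"object","properties":{"series":{"type":"array","items":{"type":"object","properties":{"translation":{"type":"array","items":{"type":"number"}},"spin":{"type":"number"}}}},"jaw":{"type":"number"},"force":{"type":"number"}},"required":["series"]}

```bash
mkdir -p pics
python3 - <<'E'
from workcell import bot
import cv2,numpy as np
for n in("top","side"):
    im=bot.read_camera(n); cv2.imwrite(f"pics/{n}0.png",im)
    c=bot.get_calibration(n); print(n,{k:np.round(v,4).tolist() for k,v in c.items()}, "campos",np.round(-np.array(c['R']).T@np.array(c['t']),3))
s=bot.read_state();print({k:np.round(v,3).tolist() for k,v in s.items()})
E
```

```text
top {'fov_y': 53.9287, 'cx': 324.6863, 'cy': 199.5737, 'R': [[0.015, -0.9998, 0.0105], [-0.9957, -0.0159, -0.0913], [0.0915, -0.0091, -0.9958]], 't': [-0.0019, 0.5549, 0.7688]} campos [0.482 0.014 0.816]
side {'fov_y': 56.2054, 'cx': 314.3611, 'cy': 201.4623, 'R': [[-0.9797, -0.2005, 0.0069], [-0.1415, 0.6659, -0.7325], [0.1423, -0.7186, -0.6807]], 't': [0.5407, 0.098, 0.7833]} campos [0.432 0.606 0.601]
{'time': 0.1, 'q': [1.229, 0.265, 1.605, -0.0, 1.274, -0.037], 'joint_vel': [-0.001, 0.0, -0.003, -0.0, 0.001, 0.001], 'joint_torque': [-0.001, -51.671, -36.859, -0.0, 0.006, 0.0], 'tool_pos': [0.202, 0.643, 0.23], 'tcp_rot': [-0.477, -3.105, 0.003], 'wrist_force': [0.399, -0.466, -0.514], 'torque': [0.046, -0.011, 0.031], 'width': 1.001}
```

View pics/top0.png

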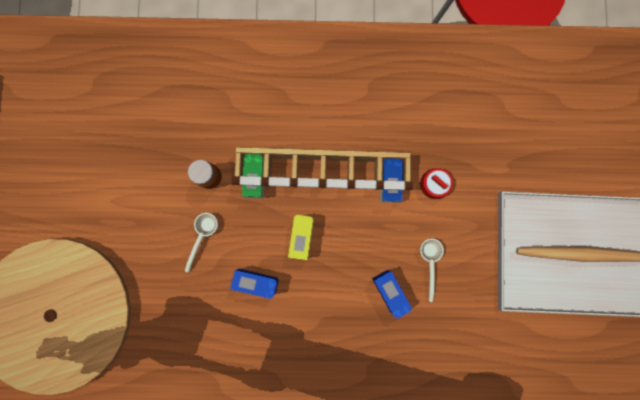

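View pics/side0.png

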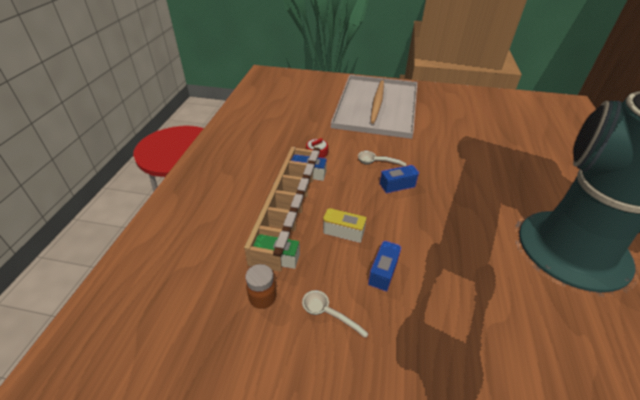

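The top view shows the rack at (323,170). The red timer (437,183) stands at its right end, which is −y, so I count f, e, d: rails at (394,184), (366,184) and (337,184). There are three loose boxes, at (301,238), (254,284) and (393,294). Only (301,238) has a yellow lid and a white body (the side view at (345,225) agrees); the other two are blue. Next I measure.

```bash
cat > h.py <<'E'
from workcell import bot
import cv2,numpy as np
def ray(n,uv,z):
    c=bot.get_calibration(n);R=np.array(c['R']);t=np.array(c['t']);f=200/np.tan(np.radians(c['fov_y']/2))
    o=-R.T@t; d=R.T@np.array([(uv[0]-c['cx'])/f,(uv[1]-c['cy'])/f,1]); return (o+d*(z-o[2])/d[2])
def blobs(m,amin=30):
    cs,_=cv2.findContours(m.astype(np.uint8),cv2.RETR_EXTERNAL,cv2.CHAIN_APPROX_NONE)
    return [c for c in cs if cv2.contourArea(c)>=amin]
def yellow(im):
    h=cv2.cvtColor(im,cv2.COLOR_BGR2HSV); return cv2.inRange(h,(24,150,90),(36,255,255))
def box(im,n="top"):
    c=max(blobs(yellow(im)),key=cv2.contourArea)
    P=np.array([ray(n,p[0],.042)[:2] for p in c],np.float32)
    (x,y),(w,h),a=cv2.minAreaRect(P)
    if w<h:w,h,a=h,w,a+90
    a=(a+90)%180-90
    return x,y,w,h,a
def rack():
    im=cv2.imread("pics/top0.png");h=cv2.cvtColor(im,cv2.COLOR_BGR2HSV)
    m=cv2.inRange(h,(0,0,150),(180,60,255)); m[:170]=0;m[195:]=0;m[:,:236]=0;m[:,410:]=0
    Q=[]
    for c in blobs(m,20):
        r=cv2.minAreaRect(c);Q.append(ray("top",r[0],.06)[:2])
    Q=np.array(sorted(Q,key=lambda p:-p[1]));return Q
def R2(a):return np.array([[np.cos(a),-np.sin(a)],[np.sin(a),np.cos(a)]])
E
python3 - <<'E'
from h import *
im=cv2.imread("pics/top0.png");Q=rack();print("rails",Q.round(4).tolist())
d=Q[0]-Q[-1];yaw=np.arctan2(-d[0],d[1]);print("len",np.linalg.norm(d),"yaw",np.degrees(yaw))
mid=Q.mean(0);o=mid-R2(yaw)@[-.031,0];print("rack origin",o)
b=box(im);print("box",np.round(b,4),"in rack",(R2(-yaw)@(np.array(b[:2])-o)).round(4))
h=cv2.cvtColor(im,cv2.COLOR_BGR2HSV)
r=cv2.inRange(h,(0,160,90),(8,255,255))|cv2.inRange(h,(172,160,90),(180,255,255));r[:100]=0
for c in blobs(r):
    p=ray("top",cv2.minEnclosingCircle(c)[0],.035);print("red",p.round(3),R2(-yaw)@(p[:2]-o))
for nm,uv,z in(("spoonA bowl",(206,224),.015),("A tip",(187,270),.02),("spoonB bowl",(432,250),.015),("B tip",(432,300),.02),("jar",(201,173),.07),("blue",(254,284),.042),("blue2",(393,294),.042)):
    p=ray("top",uv,z);print(nm,p.round(3),(R2(-yaw)@(p[:2]-o)).round(3))
v=im[190:290,250:450];cv2.imwrite("pics/crop.png",cv2.resize(im[140:270,230:450],None,fx=3.5,fy=3.5,interpolation=2))
# side-view check of rails and box
s=cv2.imread("pics/side0.png");c=max(blobs(yellow(s)),key=cv2.contourArea);print("side box",box(s,"side"))
E
```

```text
rails [[0.5875, 0.1522], [0.5865, 0.096], [0.5854, 0.0398], [0.5844, -0.0155], [0.5833, -0.0708], [0.5837, -0.1272]]
len 0.2794635144341856 yaw -0.7766724729707942
rack origin [0.61613469 0.01199935]
box [ 0.4796  0.0529  0.085   0.0391 -7.359 ] in rack [-0.1371  0.039 ]
red [ 0.591 -0.217  0.035] [-0.02157922 -0.22956618]
spoonA bowl [0.502 0.247 0.015] [-0.117  0.233]
A tip [0.41  0.279 0.02 ] [-0.21   0.264]
spoonB bowl [ 0.457 -0.213  0.015] [-0.156 -0.227]
B tip [ 0.358 -0.21   0.02 ] [-0.255 -0.226]
jar [0.598 0.244 0.07 ] [-0.021  0.232]
blue [0.387 0.141 0.042] [-0.231  0.126]
blue2 [ 0.372 -0.128  0.042] [-0.243 -0.144]
side box (0.47765588760375977, 0.053111590445041656, 0.0837489441037178, 0.036810360848903656, -7.058494567871094)
```

View pics/crop.png

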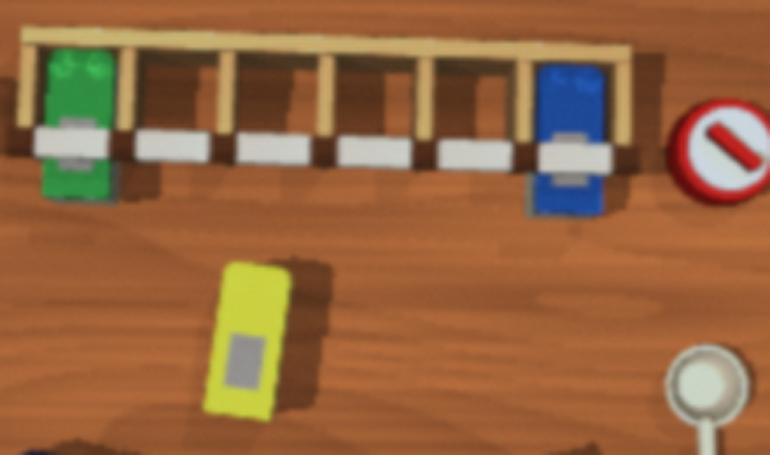

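The crop confirms it: the yellow-lidded box is at about (250,340) in the crop, 85×39 mm by measurement, with its rounded end towards the rack. Both views agree to 2 mm. The timer is at rack y = −0.23, so the order is f, e, d. I align the tool's y axis with the rack's y axis and shut the jaw.

{"method": "play_rows", "body": {"series": [{"translation": [0,0,0],"spin": -1},{"translation": [0,0,0],"spin": -1},{"translation": [0,0,0],"spin": -1},{"translation": [0,0,0],"spin": -0.34},{"translation": [0,0,0],"spin": 0}], "jaw": -1, "force": 40}}

```text
time: 0.6
tool_pos: [0.2025, 0.6436, 0.2307]
tcp_rot: [-0.022, -3.141, 0.001]
wrist_force: [-0.2, -0.3, -0.2]
width: 0.146
```

{"method": "play_rows", "body": {"series": [{"translation": [-0.0196,-0.0383,0],"spin": 0},{"translation": [-0.0196,-0.0383,0],"spin": 0},{"translation": [-0.0196,-0.0383,0],"spin": 0},{"translation": [-0.0196,-0.0383,0],"spin": 0},{"translation": [-0.0196,-0.0383,0],"spin": 0}]}}

```text
time: 1.1
tool_pos: [0.2984, 0.4495, 0.2312]
tcp_rot: [0.023, 3.141, -0.0]
wrist_force: [0.8, 0.5, 0.6]
width: -0.0
```

{"method": "play_rows", "body": {"series": [{"translation": [-0.0196,-0.0383,0],"spin": 0},{"translation": [-0.0196,-0.0383,0],"spin": 0},{"translation": [-0.0196,-0.0383,0],"spin": 0},{"translation": [-0.0196,-0.0383,0],"spin": 0},{"translation": [-0.0196,-0.0383,0],"spin": 0}]}}

```text
time: 1.6
tool_pos: [0.3938, 0.2567, 0.2315]
tcp_rot: [0.023, 3.141, 0.0]
wrist_force: [1.0, 0.3, 0.6]
width: -0.005
```

{"method": "play_rows", "body": {"series": [{"translation": [-0.0196,-0.0383,0],"spin": 0},{"translation": [-0.0196,-0.0383,0],"spin": 0},{"translation": [-0.0196,-0.0383,0],"spin": 0},{"translation": [-0.0196,-0.0383,0],"spin": 0},{"translation": [-0.0196,-0.0383,0],"spin": 0}]}}

```text
time: 2.1
tool_pos: [0.4894, 0.0638, 0.2315]
tcp_rot: [0.024, 3.141, 0.0]
wrist_force: [0.8, 0.6, 0.0]
width: -0.001
```

{"method": "play_rows", "body": {"series": [{"translation": [-0.0196,-0.0383,0],"spin": 0},{"translation": [-0.0196,-0.0383,0],"spin": 0},{"translation": [-0.0196,-0.0383,0.02],"spin": 0},{"translation": [-0.0196,-0.0383,0.02],"spin": 0},{"translation": [-0.0196,-0.0383,0.02],"spin": 0}]}}

```text
time: 2.6
tool_pos: [0.585, -0.1291, 0.1709]
tcp_rot: [0.024, 3.141, -0.0]
wrist_force: [-0.3, 0.5, 0.8]
width: -0.001
```

{"method": "play_rows", "body": {"series": [{"translation": [0,0,0.03],"spin": 0},{"translation": [0,0,0.02],"spin": 0},{"translation": [0,0,0.02],"spin": 0},{"translation": [0,0,0],"spin": 0},{"translation": [0,0,0],"spin": 0}]}}

```text
time: 3.1
tool_pos: [0.584, -0.1272, 0.1012]
tcp_rot: [-0.022, -3.14, -0.0]
wrist_force: [-0.1, -0.7, 0.7]
width: -0.0
```

Run:
```python
from h import *
a=bot.read_camera("top");b=bot.read_camera("side")
a=cv2.resize(a[140:260,300:460],None,fx=2.5,fy=2.5);b=cv2.resize(b[100:220,250:410],None,fx=2.5,fy=2.5)
cv2.imwrite("pics/c1.png",np.hstack([a,b]))
```

```text
(no output)
```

View pics/c1.png

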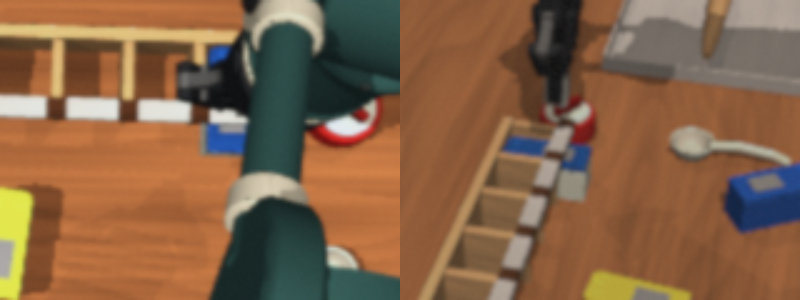

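The fingertips are above the first rail length (right half at about (560,130)), with the timer clear. I descend.

{"method": "play_rows", "body": {"series": [{"translation": [0,0,0.018],"spin": 0},{"translation": [0,0,0.015],"spin": 0},{"translation": [0,0,0.004],"spin": 0},{"translation": [0,0,0.002],"spin": 0},{"translation": [0,0,0.0],"spin": 0}]}}

```text
time: 3.7
tool_pos: [0.5844, -0.1273, 0.0624]
tcp_rot: [-0.021, -3.142, -0.0]
wrist_force: [-0.0, -0.2, -0.4]
width: 0.003
```

{"method": "play_rows", "body": {"series": [{"translation": [0,0,0.001],"spin": 0},{"translation": [0,0,0.001],"spin": 0},{"translation": [0,0,0],"spin": 0}]}}

```text
time: 4.0
tool_pos: [0.5845, -0.1273, 0.0606]
tcp_rot: [0.021, 3.141, -0.0]
wrist_force: [-0.7, 0.5, 0.4]
width: 0.004
```

{"method": "play_rows", "body": {"series": [{"translation": [0,0,0.001],"spin": 0},{"translation": [0,0,0.001],"spin": 0},{"translation": [0,0,0],"spin": 0}]}}

```text
time: 4.3
tool_pos: [0.5847, -0.1274, 0.06]
tcp_rot: [0.021, 3.141, -0.0]
wrist_force: [-3.2, 1.4, 9.4]
width: -0.001
```

Contact on f: 9.4 N at z = 0.060. Next is e, after lifting.

{"method": "play_rows", "body": {"series": [{"translation": [0,0,-0.03],"spin": 0},{"translation": [0,0.028,0],"spin": 0},{"translation": [0,0.028,0],"spin": 0},{"translation": [0,0,0.026],"spin": 0},{"translation": [0,0,0],"spin": 0}]}}

```text
time: 4.8
tool_pos: [0.5844, -0.0703, 0.0609]
tcp_rot: [-0.019, -3.14, -0.001]
wrist_force: [-0.1, 0.1, 0.7]
width: 0.002
```

{"method": "play_rows", "body": {"series": [{"translation": [0,0,0.002],"spin": 0},{"translation": [0,0,0.001],"spin": 0},{"translation": [0,0,0.001],"spin": 0},{"translation": [0,0,0],"spin": 0}]}}

```text
time: 5.2
tool_pos: [0.5849, -0.0715, 0.0601]
tcp_rot: [-0.023, -3.141, -0.001]
wrist_force: [-4.9, 2.0, 9.6]
width: 0.0
```

Contact on e: 9.6 N. Now d.

{"method": "play_rows", "body": {"series": [{"translation": [0,0,-0.03],"spin": 0},{"translation": [0,0.028,0],"spin": 0},{"translation": [0,0.028,0],"spin": 0},{"translation": [0,0,0.026],"spin": 0},{"translation": [0,0,0],"spin": 0}]}}

```text
time: 5.7
tool_pos: [0.5846, -0.015, 0.0608]
tcp_rot: [-0.02, -3.139, -0.0]
wrist_force: [-0.6, 0.1, 0.4]
width: 0.003
```

{"method": "play_rows", "body": {"series": [{"translation": [0,0,0.002],"spin": 0},{"translation": [0,0,0.001],"spin": 0},{"translation": [0,0,0.001],"spin": 0},{"translation": [0,0,0],"spin": 0}]}}

```text
time: 6.1
tool_pos: [0.5857, -0.016, 0.06]
tcp_rot: [-0.023, -3.141, 0.0]
wrist_force: [-3.6, -0.2, 8.4]
width: -0.001
```

{"method": "play_rows", "body": {"series": [{"translation": [0,0,-0.05],"spin": 0},{"translation": [0,0,-0.03],"spin": 0},{"translation": [0,0,0],"spin": 0}]}}

```text
time: 6.4
tool_pos: [0.5903, -0.0163, 0.145]
tcp_rot: [0.022, 3.13, -0.001]
wrist_force: [1.5, -1.6, 0.6]
width: 0.001
```

Contact on d: 8.4 N. All three touches are done. Now I go to the box's +y side.

{"method": "play_rows", "body": {"series": [{"translation": [0.0268,0.0323,0],"spin": 0},{"translation": [0.0268,0.0323,0],"spin": 0},{"translation": [0.0268,0.0323,0],"spin": 0},{"translation": [0.0268,0.0323,0],"spin": 0},{"translation": [0,0,0],"spin": 0}]}}

```text
time: 6.9
tool_pos: [0.4767, 0.1175, 0.1375]
tcp_rot: [-0.016, -3.138, -0.001]
wrist_force: [0.2, 0.1, 0.4]
width: 0.001
```

{"method": "play_rows", "body": {"series": [{"translation": [0,0,0.04],"spin": 0},{"translation": [0,0,0.04],"spin": 0},{"translation": [0,0,0.03],"spin": 0},{"translation": [0,0,0.01],"spin": 0},{"translation": [0,0,0],"spin": 0}]}}

```text
time: 7.4
tool_pos: [0.4791, 0.1144, 0.0167]
tcp_rot: [-0.022, -3.138, 0.002]
wrist_force: [0.3, -0.7, 0.2]
width: -0.001
```

Run:
```python
from h import *
a=bot.read_camera("top");b=bot.read_camera("side")
a=cv2.resize(a[140:300,210:370],None,fx=2.5,fy=2.5);b=cv2.resize(b[130:290,240:400],None,fx=2.5,fy=2.5)
cv2.imwrite("pics/c2.png",np.hstack([a,b]));print(bot.read_state()['tool_pos'])
```

```text
[0.48173248 0.11508056 0.01934862]
```

View pics/c2.png

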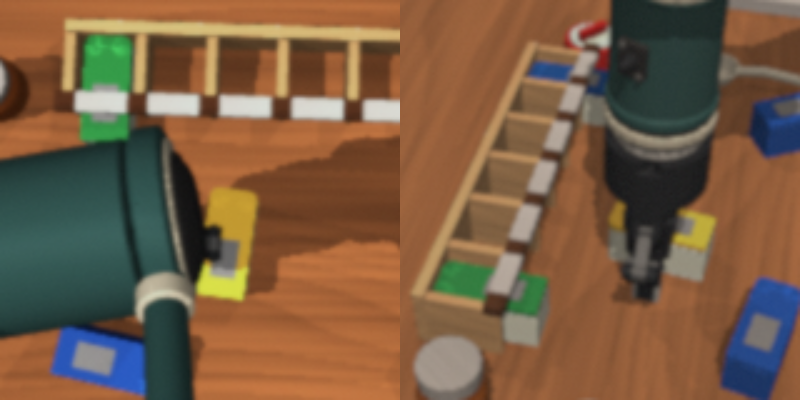

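The fingers stand beside the middle of the box's +y face, clear of everything. I push slowly towards −y.

{"method": "play_rows", "body": {"series": [{"translation": [0,-0.01,0],"spin": 0},{"translation": [0,-0.01,0],"spin": 0},{"translation": [0,-0.007,0],"spin": 0},{"translation": [0,-0.006,0],"spin": 0},{"translation": [0,-0.006,0],"spin": 0}]}}

```text
time: 8.0
tool_pos: [0.4805, 0.0761, 0.0191]
tcp_rot: [0.022, 3.14, 0.002]
wrist_force: [-0.6, 3.2, 2.8]
width: 0.001
```

{"method": "play_rows", "body": {"series": [{"translation": [0,-0.006,0],"spin": 0},{"translation": [0,-0.006,0],"spin": 0},{"translation": [0,-0.006,0],"spin": 0},{"translation": [0,-0.006,0],"spin": 0},{"translation": [0,-0.006,0],"spin": 0}]}}

```text
time: 8.5
tool_pos: [0.4794, 0.0459, 0.0182]
tcp_rot: [-0.021, -3.141, 0.0]
wrist_force: [0.2, 3.2, 2.6]
width: -0.0
```

Run:
```python
from h import *
a=bot.read_camera("top");b=bot.read_camera("side")
print(box(a),box(b,"side"))
a=cv2.resize(a[140:300,250:410],None,fx=2.5,fy=2.5);b=cv2.resize(b[130:290,240:400],None,fx=2.5,fy=2.5)
cv2.imwrite("pics/c3.png",np.hstack([a,b]));print(bot.read_state()['tool_pos'],bot.read_state()['wrist_force'])
```

```text
Traceback (most recent call last):
  File "h.py", line 12, in box
    c=max(blobs(yellow(im)),key=cv2.contourArea)
ValueError: max() iterable argument is empty
```

{"method": "play_rows", "body": {"series": [{"translation": [0,-0.006,0],"spin": 0},{"translation": [0,-0.006,0],"spin": 0},{"translation": [0,-0.006,0],"spin": 0},{"translation": [0,-0.004,0],"spin": 0},{"translation": [0,0,0],"spin": 0}]}}

```text
time: 9.1
tool_pos: [0.4789, 0.0236, 0.0181]
tcp_rot: [-0.022, -3.141, 0.001]
wrist_force: [-0.0, -0.2, -1.2]
width: -0.004
```

{"method": "play_rows", "body": {"series": [{"translation": [0,0.02,0],"spin": 0},{"translation": [0,0.03,-0.03],"spin": 0},{"translation": [0,0.03,-0.04],"spin": 0},{"translation": [0,0.04,-0.03],"spin": 0},{"translation": [0,0.04,0],"spin": 0}]}}

```text
time: 9.6
tool_pos: [0.4852, 0.1866, 0.1239]
tcp_rot: [0.022, 3.132, 0.004]
wrist_force: [0.8, -0.3, 0.2]
width: -0.003
```

Run:
```python
from h import *
a=bot.read_camera("top");b=bot.read_camera("side")
a=cv2.resize(a[140:300,250:410],None,fx=2.5,fy=2.5);b=cv2.resize(b[130:290,240:400],None,fx=2.5,fy=2.5)
cv2.imwrite("pics/c3.png",np.hstack([a,b]));print(bot.read_state()['tool_pos'],bot.read_state()['wrist_force'])
```

```text
[0.48269804 0.18843533 0.12036759] [-1.07499571 -0.31803841 -0.32419526]
```

View pics/c3.png

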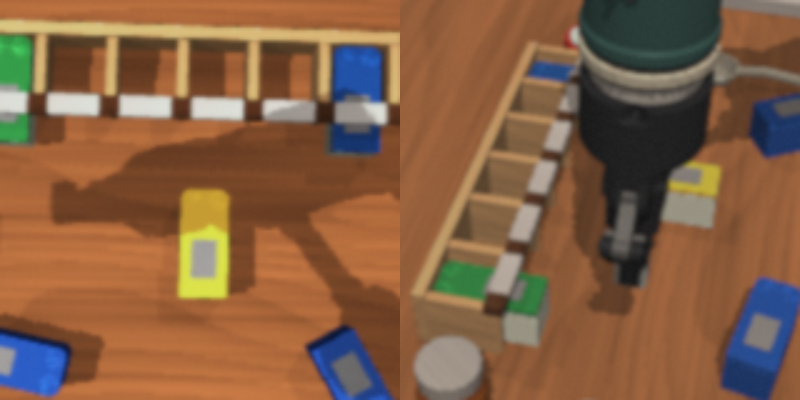

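The box now points straight at the rack (left half, (205,245)), still a little to +y of the third gap (centre about (217,105)). I measure it with a mask that tolerates shadow.

```bash
sed -i 's/(24,150,90)/(20,150,90)/' h.py
cat > m.py <<'E'
from h import *
a=bot.read_camera("top")
o=np.array([.6161,.0120]);yaw=-.01356
m=yellow(a);m[:150]=0;m[320:]=0;m[:,:230]=0;m[:,420:]=0
m=cv2.morphologyEx(m,cv2.MORPH_CLOSE,np.ones((3,3)))
c=max(blobs(m),key=cv2.contourArea)
P=np.array([ray("top",p[0],.042)[:2] for p in c],np.float32)
P=((P-o)@R2(yaw)).astype(np.float32)
(x,y),wh,an=cv2.minAreaRect(P);an=(an+45)%90-45
print("box rack frame",round(x,4),round(y,4),np.round(wh,4),"yaw vs rack",round(an,2))
print("extent x",P[:,0].min(),P[:,0].max(),"y",P[:,1].min(),P[:,1].max())
s=bot.read_state();p=(np.array(s['tool_pos'][:2])-o)@R2(yaw);print("tcp rack",p.round(4),s['tool_pos'].round(4) if hasattr(s['tool_pos'],'round') else s['tool_pos'],s['time'])
E
python3 m.py
```

```text
box rack frame -0.1367 -0.0206 [0.0839 0.0393] yaw vs rack 1.6
extent x -0.17915678 -0.09436205 y -0.041057266 -0.0007545052
tcp rack [-0.1369  0.1723] [0.4815 0.1861 0.119 ] 9.75
```

Box at rack y = −0.0206, yaw +1.6°. I nudge it 7 mm further to −y.

{"method": "play_rows", "body": {"series": [{"translation": [0,-0.04,0],"spin": 0},{"translation": [0,-0.04,0.03],"spin": 0},{"translation": [0,-0.03,0.04],"spin": 0},{"translation": [0,-0.02,0.03],"spin": 0},{"translation": [0,0,0],"spin": 0}]}}

```text
time: 10.25
tool_pos: [0.4733, 0.0508, 0.0131]
tcp_rot: [-0.027, -3.13, 0.003]
wrist_force: [-1.4, 0.3, 0.4]
width: 0.001
```

{"method": "play_rows", "body": {"series": [{"translation": [0,-0.012,0],"spin": 0},{"translation": [0,-0.012,0],"spin": 0},{"translation": [0,-0.006,0],"spin": 0},{"translation": [0,-0.005,0],"spin": 0},{"translation": [0,-0.002,0],"spin": 0}]}}

```text
time: 10.75
tool_pos: [0.4804, 0.0174, 0.0196]
tcp_rot: [0.021, 3.139, 0.001]
wrist_force: [0.4, 1.9, 1.7]
width: -0.001
```

{"method": "play_rows", "body": {"series": [{"translation": [0,0,0],"spin": 0},{"translation": [0,0,0],"spin": 0}]}}

```text
time: 10.95
tool_pos: [0.4792, 0.0175, 0.0185]
tcp_rot: [0.02, 3.141, -0.0]
wrist_force: [-0.0, 1.2, 0.3]
width: -0.004
```

{"method": "play_rows", "body": {"series": [{"translation": [0,0.02,0],"spin": 0},{"translation": [0,0,-0.04],"spin": 0},{"translation": [0,0,-0.04],"spin": 0},{"translation": [0,0,-0.02],"spin": 0},{"translation": [0,0,0],"spin": 0}]}}

```text
time: 11.45
tool_pos: [0.4821, 0.0376, 0.1219]
tcp_rot: [0.019, 3.135, -0.0]
wrist_force: [0.4, -0.7, 0.7]
width: -0.005
```

{"method": "play_rows", "body": {"series": [{"translation": [0.0275,-0.017,0],"spin": 0},{"translation": [0.0275,-0.017,0],"spin": 0},{"translation": [0.0275,-0.017,0],"spin": 0},{"translation": [0,0,0],"spin": 0},{"translation": [0,0,0],"spin": 0}]}}

```text
time: 11.95
tool_pos: [0.3951, -0.0126, 0.1172]
tcp_rot: [-0.022, -3.14, -0.0]
wrist_force: [0.6, 0.1, 1.0]
width: -0.002
```

```bash
python3 m.py
python3 - <<'E'
from h import *
a=bot.read_camera("top");b=bot.read_camera("side")
a=cv2.resize(a[140:300,250:410],None,fx=2.5,fy=2.5);b=cv2.resize(b[130:290,240:400],None,fx=2.5,fy=2.5)
cv2.imwrite("pics/c4.png",np.hstack([a,b]))
E
```

```text
box rack frame -0.1358 -0.0276 [0.0403 0.0867] yaw vs rack -0.49
extent x -0.17899333 -0.09244772 y -0.047851574 -0.00730968
tcp rack [-0.2197 -0.0274] [ 0.3961 -0.0124  0.1177] 12.0
```

View pics/c4.png

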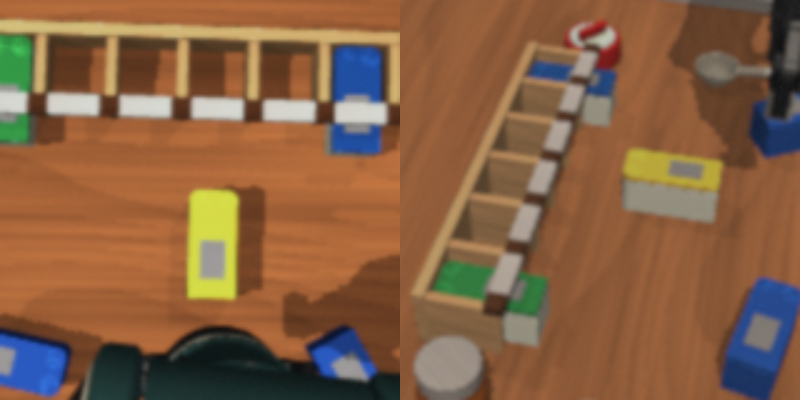

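The box is in line with the third gap (left half, (213,245)): y = −0.0276, yaw −0.5°. The finger is behind it at y = −0.0274. I descend and push.

{"method": "play_rows", "body": {"series": [{"translation": [0,0,0.04],"spin": 0},{"translation": [0,0,0.03],"spin": 0},{"translation": [0,0,0.02],"spin": 0},{"translation": [0,0,0.008],"spin": 0},{"translation": [0,0,0],"spin": 0}]}}

```text
time: 12.6
tool_pos: [0.3956, -0.0122, 0.0192]
tcp_rot: [-0.02, -3.139, -0.0]
wrist_force: [0.1, -0.1, -0.5]
width: 0.002
```

{"method": "play_rows", "body": {"series": [{"translation": [-0.01,0,0],"spin": 0},{"translation": [-0.01,0,0],"spin": 0},{"translation": [-0.006,0,0],"spin": 0},{"translation": [-0.006,0,0],"spin": 0},{"translation": [-0.008,0,0],"spin": 0}]}}

```text
time: 13.1
tool_pos: [0.4359, -0.0131, 0.0204]
tcp_rot: [-0.021, -3.14, -0.0]
wrist_force: [-3.0, 0.8, 2.2]
width: 0.003
```

{"method": "play_rows", "body": {"series": [{"translation": [-0.008,0,0],"spin": 0},{"translation": [-0.008,0,0],"spin": 0},{"translation": [-0.008,0,0],"spin": 0},{"translation": [-0.006,0,0],"spin": 0},{"translation": [0,0,0],"spin": 0}]}}

```text
time: 13.6
tool_pos: [0.468, -0.0136, 0.0205]
tcp_rot: [0.021, 3.139, -0.0]
wrist_force: [0.6, 0.5, 0.6]
width: -0.001
```

```bash
python3 - <<'E'
from h import *
a=bot.read_camera("top");b=bot.read_camera("side")
a=cv2.resize(a[140:300,250:410],None,fx=2.5,fy=2.5);b=cv2.resize(b[130:290,240:400],None,fx=2.5,fy=2.5)
cv2.imwrite("pics/c5.png",np.hstack([a,b]))
E
python3 m.py
```

```text
box rack frame -0.0697 -0.0277 [0.0398 0.0396] yaw vs rack -2.45
extent x -0.09013053 -0.05047854 y -0.048140567 -0.0072568576
tcp rack [-0.1493 -0.0275] [ 0.4665 -0.0135  0.0203] 13.75
```

View pics/c5.png

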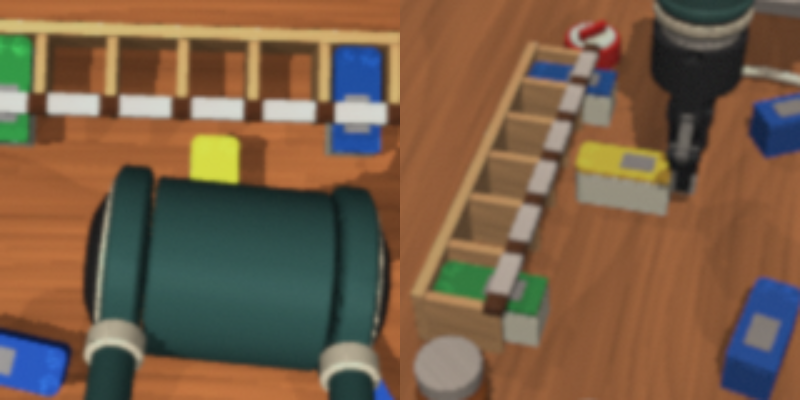

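The box is still straight at y = −0.0277, with about 75 mm to go. I keep pushing.

{"method": "play_rows", "body": {"series": [{"translation": [-0.006,0,0],"spin": 0},{"translation": [-0.008,0,0],"spin": 0},{"translation": [-0.008,0,0],"spin": 0},{"translation": [-0.008,0,0],"spin": 0},{"translation": [-0.008,0,0],"spin": 0}]}}

```text
time: 14.25
tool_pos: [0.505, -0.014, 0.0202]
tcp_rot: [0.021, 3.141, -0.0]
wrist_force: [-1.2, 0.5, -0.9]
width: 0.001
```

{"method": "play_rows", "body": {"series": [{"translation": [-0.008,0,0],"spin": 0},{"translation": [-0.008,0,0],"spin": 0},{"translation": [-0.006,0,0],"spin": 0},{"translation": [-0.004,0,0],"spin": 0},{"translation": [0,0,0],"spin": 0}]}}

```text
time: 14.75
tool_pos: [0.531, -0.0144, 0.0205]
tcp_rot: [0.021, 3.141, -0.0]
wrist_force: [0.0, -0.2, 0.1]
width: 0.002
```

{"method": "play_rows", "body": {"series": [{"translation": [-0.002,0,0],"spin": 0},{"translation": [-0.002,0,0],"spin": 0},{"translation": [-0.002,0,0],"spin": 0},{"translation": [0,0,0],"spin": 0}]}}

```text
time: 15.15
tool_pos: [0.5365, -0.0144, 0.0204]
tcp_rot: [0.021, 3.141, -0.0]
wrist_force: [-1.4, -0.2, -0.6]
width: -0.0
```

{"method": "play_rows", "body": {"series": [{"translation": [-0.002,0,0],"spin": 0},{"translation": [-0.002,0,0],"spin": 0},{"translation": [0,0,0],"spin": 0}]}}

```text
time: 15.45
tool_pos: [0.5408, -0.0145, 0.0203]
tcp_rot: [0.021, 3.141, -0.0]
wrist_force: [0.6, 0.5, -0.3]
width: -0.005
```

{"method": "play_rows", "body": {"series": [{"translation": [-0.001,0,0],"spin": 0},{"translation": [-0.001,0,0],"spin": 0},{"translation": [0,0,0],"spin": 0}]}}

```text
time: 15.75
tool_pos: [0.5424, -0.0145, 0.0203]
tcp_rot: [0.021, 3.141, -0.0]
wrist_force: [-1.3, 0.4, 1.2]
width: 0.0
```

{"method": "play_rows", "body": {"series": [{"translation": [-0.001,0,0],"spin": 0},{"translation": [-0.001,0,0],"spin": 0},{"translation": [0,0,0],"spin": 0}]}}

```text
time: 16.05
tool_pos: [0.5439, -0.0145, 0.0202]
tcp_rot: [-0.021, -3.141, 0.0]
wrist_force: [-3.0, 0.4, 2.3]
width: -0.002
```

{"method": "play_rows", "body": {"series": [{"translation": [-0.001,0,0],"spin": 0},{"translation": [-0.001,0,0],"spin": 0},{"translation": [0,0,0],"spin": 0}]}}

```text
time: 16.35
tool_pos: [0.544, -0.0145, 0.02]
tcp_rot: [-0.021, -3.137, -0.0]
wrist_force: [-7.7, 0.5, 6.6]
width: 0.002
```

The finger stalled at x = 0.544 with the force rising to 7.7 N, so the box is against the back board. I come away and check.

{"method": "play_rows", "body": {"series": [{"translation": [0.01,0,0],"spin": 0},{"translation": [0.04,0,0],"spin": 0},{"translation": [0.03,0,-0.02],"spin": 0},{"translation": [0.03,0,-0.04],"spin": 0},{"translation": [0.03,0,-0.04],"spin": 0}]}}

```text
time: 16.85
tool_pos: [0.4046, -0.0126, 0.1204]
tcp_rot: [-0.021, -3.141, -0.0]
wrist_force: [0.2, 0.1, 0.4]
width: -0.0
```

{"method": "play_rows", "body": {"series": [{"translation": [0,0,-0.02],"spin": 0},{"translation": [0,0,0],"spin": 0},{"translation": [0,0,0],"spin": 0}]}}

```text
time: 17.15
tool_pos: [0.4071, -0.0128, 0.1408]
tcp_rot: [0.021, 3.138, -0.0]
wrist_force: [-1.1, -0.1, -0.8]
width: -0.003
```

Run:
```python
from h import *
A=bot.read_camera("top");b=bot.read_camera("side")
# front visible lid edge and the part before the rail
o=np.array([.6161,.0120]);yaw=-.01356
m=yellow(A);m[:150]=0;m[320:]=0;m[:,:315]=0;m[:,360:]=0
for c in blobs(m,15):
    P=np.array([(R2(-yaw)@(ray("top",p[0],.042)[:2]-o)) for p in c]);print("blob x",P[:,0].min().round(4),P[:,0].max().round(4),"y",P[:,1].min().round(4),P[:,1].max().round(4))
a=cv2.resize(A[140:300,250:410],None,fx=2.5,fy=2.5);b=cv2.resize(b[100:260,240:400],None,fx=2.5,fy=2.5)
cv2.imwrite("pics/c6.png",np.hstack([a,b]))
d=cv2.absdiff(A,cv2.imread("pics/top0.png")).max(2)
for nm,(u,v) in dict(timer=(437,183),jar=(201,173),sa=(206,224),sb=(432,250)).items():print(nm,d[v-15:v+15,u-15:u+15].mean().round(1))
print(bot.read_state()['tool_pos'],bot.read_state()['time'])
```

```text
blob x -0.0603 -0.0393 y -0.048 -0.0081
blob x -0.0185 0.0258 y -0.0491 -0.0083
timer 11.5
jar 10.6
sa 11.1
sb 45.9
[ 0.40567611 -0.01262521  0.13900862] 17.25
```

View pics/c6.png

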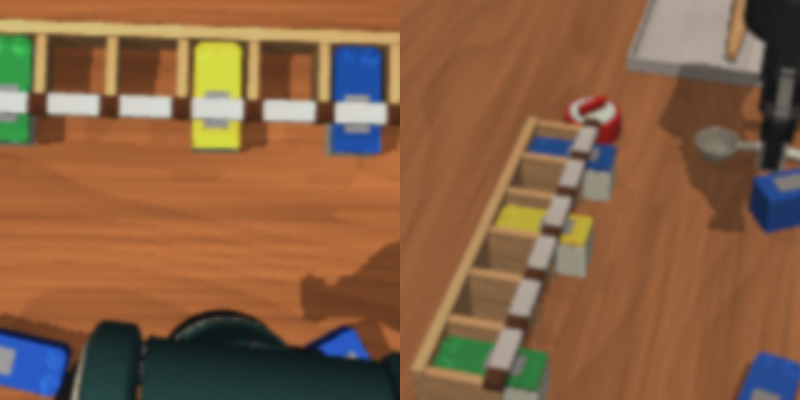

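The yellow box is home in the third gap: x from −0.060 to +0.026, y middle −0.028. The timer and spoon_b are in place in the side view; the high spoon_b difference comes from the arm and its shadow over it. Handing in.

```bash
python3 -c "
from workcell import bot
bot.finish_job()"
```

```text
the job is handed in; nothing more can be done
```

The job is done and handed in at about 17 s on the robot's clock; the interface gives no verdict.

- **Counting:** I counted from the timer's end (−y). With shut fingers I touched rail_f, rail_e and rail_d in turn, at about 9.4, 9.6 and 8.4 N. I lifted between touches and went no further along.
- **Pushing:** I pushed the yellow-lidded white box sideways in two pushes to line it up with the third gap. I then pushed it in from its near end until the finger stalled at 7.7 N, and came away.
- **Box at the end:** In the rack's frame the lid ran from x = −60 to +26 mm, with its middle at y = −28 mm. Fully home would be −60 to +25 mm, so it is home within measuring error.
- **Other things:** The timer, jar and spoon_a showed little change from the start picture. The same check failed for spoon_b (45.9, against about 11 for the others). I put that down to the arm and its shadow over it, because spoon_b looked unmoved in the side view, but I did not measure its position again.

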